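Set out the panel support posts by height

ROBOT

A 6-joint arm with a two-finger parallel gripper is mounted at the origin on the work surface. World frame = base frame: x ahead of the robot, y to its left, z up, the work surface at z = 0. Lengths are in m, angles in rad, forces in N, time in s.
With the tool pointing down it reaches from about 0.35 to 0.975 m from the base axis. Payload 4.9 kg.
Tool frame: the origin (TCP) lies at the very end of the fingers, on their centre line; the grasp point (between the pads) lies 19 mm behind it; z points along the fingers, x is the direction in which the jaws open and shut, and the axes are right-handed (so a half turn about z gives the same grasp; the last joint's range is limited). The gripper opens to 85 mm and grips with 20 to 120 N. Pads are 22 mm wide; open, the fingers measure 114 mm over their backs; the gripper's body (76 mm by 85 mm) begins 54 mm behind the grasp point. The pads swing forward as they close: fully open they stand 13 mm farther back than shut.
Start: joints at [1.112, 0.053, 1.613, -0, 1.476, -0.119], TCP at [0.208, 0.589, 0.231] pointing down, gripper open.
Joint ranges: [-3.01, 3.01], [-1.01, 2.22], [0.06, 2.58], [-1.02, 4.17], [0.09, 2.62], [-3.14, 3.14]. Speed limits (rad/s): [2.57, 2.57, 3.14, 3.14, 3.14, 3.14].

INTERFACE

Orientations are given as a unit quaternion [w, x, y, z].
In Python, from plant import manip, imaging gives the robot as it stands.
- The arm moves only by the shell command python3 -m pendant 'ROWS'. ROWS is JSON, a list that holds one entry, the list of rows, each a list of 7 numbers: the turn, a rotation vector about the world's x, y, z in units of pi rad (1.0 is pi rad), then the shift along the world's x, y, z in units of 250 mm (1.0 is 250 mm), then the opening, from 0 (shut) to 1 (fully open). In form: [[[ax, ay, az, tx, ty, tz, claw], ...]]. A call has 1 to 20 rows; each row shifts and turns the commanded pose from where the row before left it; what a row does not reach is not made up. A row lasts 1/8 s, in which the tool goes at most 62.5 mm and 10.7 degrees, less where a joint would pass 70% of its speed; a pose out of reach is approached as far as the arm can. A call with a number of a shift or a turn outside -1 to 1 is refused whole. A call with a gripper value outside its range is refused whole. The fingers move at their own pace and stop on an object; the grip force is fixed at half the most. Time passes only in rows, so rows that do not move let the fingers close. It gives the time, the measured TCP pose, the force and the opening at its end, in the units of the state.
- manip.state(): the state, without advancing time (a new reading comes with each control period).
- imaging.grab_frame(name): name is "scene" or "top" or "wrist"; returns a dict with "frame" (400x640x3 uint8, blue, green, red), "mtx" (3x3 intrinsics, pixels), "world_to_cam" (4x4, takes a point from world to camera coordinates). Camera axes: x right, y down, z forward; pixel columns grow to the right and rows downward; lengths in m; the calibration is good to about 2 mm. A picture is of the moment at which its call begins. There is no depth.
- manip.job_done(): hands the job in, once; it reports no verdict.
The state is a dict: "time": time; "joint_pos": joint angles; "joint_vel": joint speeds; "joint_efforts": joint torques, N m; "tool_pos": TCP position; "tool_rot": TCP orientation; "contact_force": force on the tool from outside, world axes, zero at the start; "ft_torque": the same for the moment, N m; "gripper_width": opening from 0.0 (shut) to 1.0 (fully open).
Only numpy, scipy, OpenCV 4.12 (cv2) and the standard library are available. Lean on these libraries where they do the work, as an engineer would, in place of code of your own. Each camera call takes 0.05 s, during which the arm holds its last target. There are 200 camera calls.

TASK

Get the cradle ready for a tapered panel: stand the four loose aluminium posts on the four round black pads of the strip, one on each, upright and centred. Put them in order of height, the tallest on the pad next to the yellow-green bracket and the shortest on the pad farthest from it, and leave all four standing still.

Things in the scene. Friction and masses are not known exactly. Their poses are not given: they have to be found in the camera images.
- post_a: loose upright round aluminium support post, 75 mm high over all: foot flange 40 mm across and 5 mm thick, above it a plain column 28 mm across up to 3 mm below the top, then a black rubber cap 24 mm across and 3 mm thick. About 155 g. Origin: centre of its underside; z up along the post. The four posts differ only in height (45, 60, 75 and 90 mm)
- post_b: loose upright round aluminium support post, 45 mm high over all: foot flange 40 mm across and 5 mm thick, above it a plain column 28 mm across up to 3 mm below the top, then a black rubber cap 24 mm across and 3 mm thick. About 113 g. Origin: centre of its underside; z up along the post. The four posts differ only in height (45, 60, 75 and 90 mm)
- post_c: loose upright round aluminium support post, 90 mm high over all: foot flange 40 mm across and 5 mm thick, above it a plain column 28 mm across up to 3 mm below the top, then a black rubber cap 24 mm across and 3 mm thick. About 176 g. Origin: centre of its underside; z up along the post. The four posts differ only in height (45, 60, 75 and 90 mm)
- post_d: loose upright round aluminium support post, 60 mm high over all: foot flange 40 mm across and 5 mm thick, above it a plain column 28 mm across up to 3 mm below the top, then a black rubber cap 24 mm across and 3 mm thick. About 134 g. Origin: centre of its underside; z up along the post. The four posts differ only in height (45, 60, 75 and 90 mm)
- pad_a: round black rubber pad 60 mm across and 3 mm thick, fixed on the aluminium strip; its top is 7 mm above the table. Origin: centre of its underside. The four alike pads stand in a straight row at 78 mm spacing; which letter is where in the row changes from start to start
- pad_b: round black rubber pad 60 mm across and 3 mm thick, fixed on the aluminium strip; its top is 7 mm above the table. Origin: centre of its underside. The four alike pads stand in a straight row at 78 mm spacing; which letter is where in the row changes from start to start
- pad_c: round black rubber pad 60 mm across and 3 mm thick, fixed on the aluminium strip; its top is 7 mm above the table. Origin: centre of its underside. The four alike pads stand in a straight row at 78 mm spacing; which letter is where in the row changes from start to start
- pad_d: round black rubber pad 60 mm across and 3 mm thick, fixed on the aluminium strip; its top is 7 mm above the table. Origin: centre of its underside. The four alike pads stand in a straight row at 78 mm spacing; which letter is where in the row changes from start to start
- bracket: fixed yellow-green primed sheet bracket (upright plate 60 mm wide, 60 mm high, 3 mm thick, with a round hole, on a 66 x 50 mm foot) that marks the thick end of the row: it stands on one end of the strip, 78 mm beyond the last pad's centre, at either end from start to start. A low dark wooden block (60 x 45 x 18 mm) stands on the other end. Origin: centre of its underside
- strip: fixed flat aluminium strip 80 x 460 mm, 4 mm thick, lying roughly across the robot's view, that carries the pads, the bracket and the wooden block. Origin: centre of its underside on the table, midway along the row; its y axis runs along the row, its x axis across it
Mind the look-alikes: they are no part of the job. What is shaped like the post_d but blue is not meant.

How it is judged:
By the outcome, as a careful person would: the job done as asked, in the order asked, and still so for the second after the job is handed in, with the robot touching nothing.
It also fails if it takes over 112 s, if anything falls off the work surface, if the arm or the gripper's body presses on something with over 40 N, if the wrist force passes 120 N, or if a joint passes its speed limit or range.

## Working session

There is one attempt and no reset: what is moved stays moved. The work goes in short steps, Python scripts to look and compute and a shell command to move; the robot and the scene stay as the last step left them, time stands still between calls to the robot, and variables do not carry over. Pictures are saved under pics/ and viewed, about 12 in all and at most 16, crops included, and the job is handed in when it is done.

```bash
mkdir -p pics; ls
cat > h.py <<'E'
from plant import manip, imaging
import cv2, numpy as np
def grab(n,save=None):
    f=imaging.grab_frame(n)
    if save: cv2.imwrite('pics/'+save,f['frame'])
    return f
def ray(f,u,v,z):
    M=np.array(f['world_to_cam']);K=np.array(f['mtx'])
    R=M[:3,:3];t=M[:3,3];c=-R.T@t
    d=R.T@np.linalg.solve(K,[u,v,1.]);return c+d*(z-c[2])/d[2]
def proj(f,p):
    M=np.array(f['world_to_cam']);K=np.array(f['mtx'])
    q=K@(M[:3,:3]@np.array(p)+M[:3,3]);return q[:2]/q[2]
E
python3 - <<'E'
from h import *
import pickle
for n in('top','scene'):
    f=grab(n,n+'0.png');pickle.dump(f,open(n+'0.pkl','wb'))
    M=np.array(f['world_to_cam']);print(n,-M[:3,:3].T@M[:3,3])
print(manip.state())
E
```

```text
pics
top [0.39730269 0.0483515  1.08792594]
scene [1.2856374  0.4282543  0.73076842]
{'time': 0.1, 'joint_pos': array([ 1.11200988e+00,  5.32916610e-02,  1.61414877e+00, -7.59322590e-06,
        1.47599633e+00, -1.18994866e-01]), 'joint_vel': array([-0.00091112, -0.00241773, -0.00236515,  0.00091686,  0.00261032,
        0.00110403]), 'joint_efforts': array([ 1.59613438e-05, -3.94904137e+01, -3.71361852e+01, -1.02973577e-04,
        3.91925001e-03,  2.04844679e-05]), 'tool_pos': array([0.20805579, 0.58876062, 0.23019018]), 'tool_rot': array([ 4.42548694e-04,  8.16482940e-01,  5.77368824e-01, -8.08914056e-04]), 'contact_force': array([-0.40906411,  0.0265267 , -0.22759348]), 'ft_torque': array([ 0.00593936, -0.02184149,  0.02698413]), 'gripper_width': 0.9964169757983204}
```

View pics/top0.png

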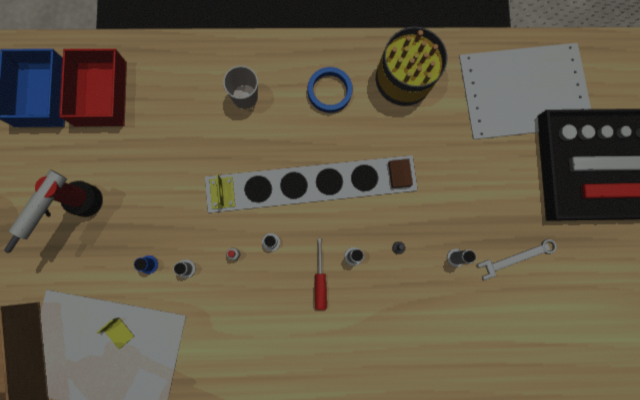

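View pics/scene0.png

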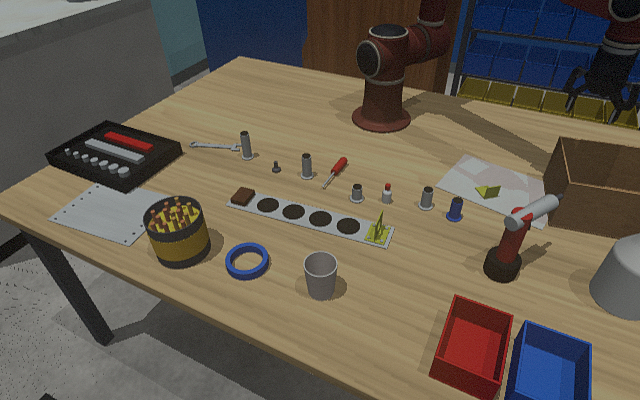

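The top view shows pads at about (258,189), (294,185), (329,181), (364,178), with the bracket on the left end. The silver posts are at (184,269), (270,242), (355,257) and (460,257). From the scene view their heights look like 60, 45, 75 and 90 mm, and the blue look-alike is at (147,265). Next I'll measure them.

```bash
cat > m.py <<'E'
from h import *
import pickle
f=pickle.load(open('top0.pkl','rb'));g=pickle.load(open('scene0.pkl','rb'))
im=f['frame'];gray=im.max(2)
def blob(g_,u,v,r,th):
    c=g_[v-r:v+r+1,u-r:u+r+1]
    n,l,s,ce=cv2.connectedComponentsWithStats((c<th).astype(np.uint8))
    k=min(range(1,n),key=lambda i:np.hypot(*(ce[i]-r))-0.02*s[i,4])
    return ce[k]+[u-r,v-r],s[k]
for u,v in[(258,189),(294,185),(329,181),(364,178)]:
    p,s=blob(gray,u,v,18,40);print('pad',p,s[2:],ray(f,*p,.007).round(4))
for n,u,v,h in[('d60',180,269,.06),('b45',270,241,.045),('a75',354,255,.075),('c90',469,257,.09)]:
    p,s=blob(gray,u,v,9,45);q=ray(f,*p,h);print(n,p.round(1),s[2:],q.round(4),'scene',proj(g,q).round(1))
a=cv2.resize(im[225:285,160:290],None,fx=3,fy=3,interpolation=2);b=cv2.resize(im[225:285,340:490],None,fx=3,fy=3)
s=cv2.resize(g['frame'][120:220,225:445],None,fx=3,fy=3)
o=np.zeros((590,800,3),np.uint8);o[:180,:390]=a;o[:180,345+0:345+0]=0;o[:180,395:395+405]=b[:,:405];o[185:485,:660]=s
cv2.imwrite('pics/crop.png',np.clip(o.astype(float)*1.8,0,255).astype(np.uint8))
E
python3 m.py
```

```text
pad [257.69052224 188.71179884] [ 26  26 517] [0.5798 0.1296 0.007 ]
pad [293.43079922 184.94152047] [ 26  25 513] [0.587  0.0519 0.007 ]
pad [328.88537549 181.23715415] [ 26  25 506] [ 0.5942 -0.0256  0.007 ]
pad [364.1031746  177.54960317] [ 25  26 504] [ 0.6013 -0.1032  0.007 ]
d60 [179.5 268.4] [10 10 86] [0.4106 0.283  0.06  ] scene [427.8 188.5]
b45 [269.6 240.9] [10 11 83] [0.4638 0.1027 0.045 ] scene [356.5 185.7]
a75 [356.8 255. ] [11 11 88] [ 0.4305 -0.0736  0.075 ] scene [305.4 154.8]
c90 [468.8 256.1] [11 11 95] [ 0.4237 -0.2954  0.09  ] scene [243.4 132.2]
```

View pics/crop.png

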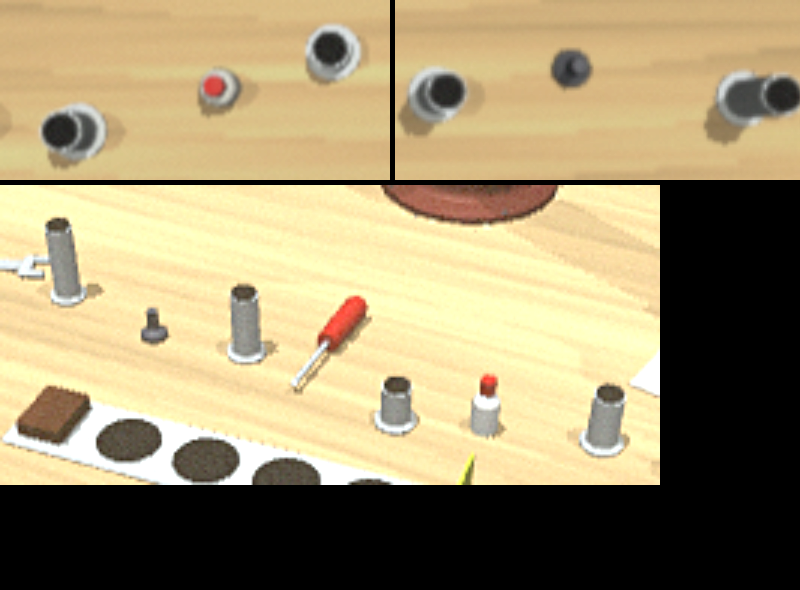

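Heights are confirmed, the pad spacing comes out at 77.9 mm, and the two cameras agree to about 1 px. I'll start with the 60 mm post, turning the jaws across the row (yaw 5.3°).

```bash
python3 -m pendant '[[[0,0,-0.0453,0.1012,-0.1529,-0.05,1],[0,0,-0.0453,0.1012,-0.1529,-0.05,1],[0,0,-0.0453,0.1012,-0.1529,-0.05,1],[0,0,-0.0453,0.1012,-0.1529,-0.05,1],[0,0,-0.0453,0.1012,-0.1529,-0.05,1],[0,0,-0.0453,0.1012,-0.1529,-0.05,1],[0,0,-0.0453,0.1012,-0.1529,-0.05,1],[0,0,-0.0453,0.1012,-0.1529,-0.05,1],[0,0,0,0,0,0,1],[0,0,0,0,0,0,1],[0,0,0,0,0,0,1]]]'
cat >> h.py <<'E'
def where():
    s=manip.state();p=s['tool_pos'];w,x,y,z=s['tool_rot']
    X=np.array([1-2*(y*y+z*z),2*(x*y+w*z)])
    Z=np.array([2*(x*z+w*y),2*(y*z-w*x),1-2*(x*x+y*y)])
    print('t',s['time'],p.round(4),'yaw',np.degrees(np.arctan2(X[1],X[0])).round(1),'Z',Z.round(3),'g',round(s['gripper_width'],3),'F',s['contact_force'].round(1))
    return p
E
python3 -c "
from h import *
where();grab('wrist','w1.png')"
```

```text
time: 1.48
tool_pos: [0.4104, 0.2844, 0.1317]
tool_rot: [-0.0, 0.999, 0.047, 0.0]
contact_force: [0.1, -0.8, -0.3]
gripper_width: 0.998
t 1.475 [0.4104 0.2844 0.1317] yaw 5.4 Z [ 0.  0. -1.] g 0.998 F [ 0.1 -0.8 -0.3]
```

View pics/w1.png

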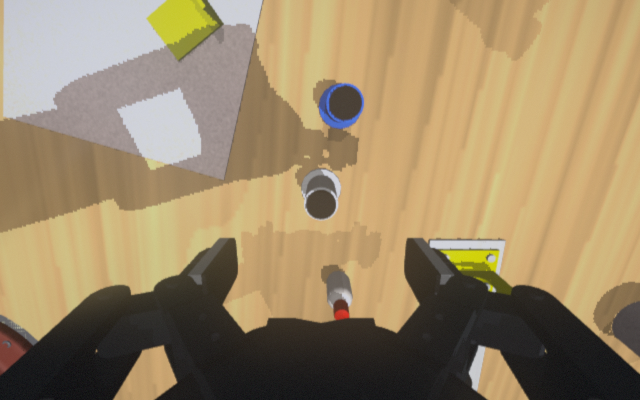

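The wrist view shows the silver post's cap at (321,205), centred between the jaws, with the blue one clear at (343,103). One numeric check, then I'll grasp.

```bash
python3 -c "
from h import *
f=grab('wrist');print(ray(f,321,205,.06))"
python3 -m pendant '[[[0,0,0,0,-0.005,-0.11,1],[0,0,0,0,0,-0.11,1],[0,0,0,0,0,-0.11,1],[0,0,0,0,0,-0.08,1],[0,0,0,0,0,-0.05,1],[0,0,0,0,0,0,1],[0,0,0,0,0,0,0],[0,0,0,0,0,0,0],[0,0,0,0,0,0,0],[0,0,0,0,0,0,0],[0,0,0,0,0,0,0],[0,0,0,0,0,0,0]]]'
```

```text
[0.40988255 0.28624026 0.06      ]
time: 3.08
tool_pos: [0.4113, 0.2825, 0.0171]
tool_rot: [-0.0, 0.999, 0.046, 0.001]
contact_force: [-0.2, 0.7, 5.6]
gripper_width: 0.314
```

```bash
python3 -m pendant '[[[0,0,0,0,0,0.1,0],[0,0,0,0,0,0.15,0],[0,0,0,0,0,0.15,0],[0,0,0,0.0915,-0.1547,0,0],[0,0,0,0.0915,-0.1547,0,0],[0,0,0,0.0915,-0.1547,0,0],[0,0,0,0.0915,-0.1547,0,0],[0,0,0,0.0915,-0.1547,0,0],[0,0,0,0.0915,-0.1547,0,0],[0,0,0,0.0915,-0.1547,0,0],[0,0,0,0.0915,-0.1547,0,0],[0,0,0,0,0,-0.1,0],[0,0,0,0,0,-0.1,0],[0,0,0,0,0,0,0],[0,0,0,0,0,0,0]]]'; python3 -c "
from h import *
p=where();f=grab('wrist','w2.png')
for q in [(p[0],p[1],p[2]-.0171+.06),(.5942,-.0256,.007)]: print(proj(f,q))
f=grab('top','t2.png')
b=f['frame'][130:290,180:400];cv2.imwrite('pics/t2c.png',np.clip(cv2.resize(b,None,fx=3,fy=3)*1.6,0,255))"
```

```text
time: 4.95
tool_pos: [0.5938, -0.0271, 0.0666]
tool_rot: [0.0, 0.999, 0.046, 0.0]
contact_force: [0.2, 0.7, -2.2]
gripper_width: 0.314
t 4.95 [ 0.5938 -0.0271  0.0666] yaw 5.3 Z [ 0. -0. -1.] g 0.314 F [ 0.2  0.7 -2.2]
[322.66396346 291.95639334]
[322.23991056 210.15470033][ WARN:0@2.174] global loadsave.cpp:1063 imwrite_ Unsupported depth image for selected encoder is fallbacked to CV_8U.
```

View pics/w2.png

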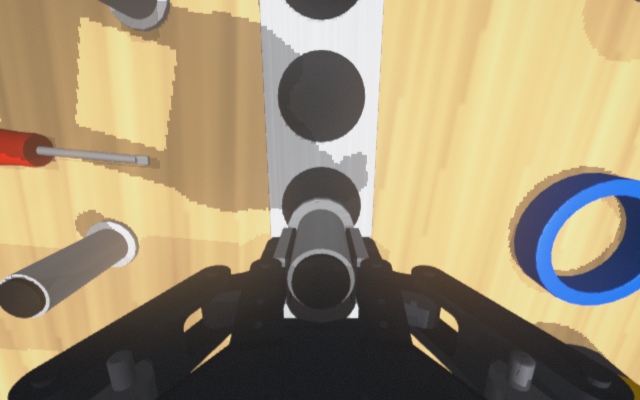

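The held cap is at (321,281) and the target pad's centre is about (322,207). Converted with the wrist calibration, the two agree within about 1 mm in both axes. Lowering and releasing.

```bash
python3 -m pendant '[[[0,0,0,0.001,0.001,-0.06,0],[0,0,0,0,0,-0.05,0],[0,0,0,0,0,-0.035,0],[0,0,0,0,0,-0.015,0],[0,0,0,0,0,-0.007,0],[0,0,0,0,0,0,0],[0,0,0,0,0,0,0]]]'; python3 -c "
from h import *
where()"
```

```text
time: 5.92
tool_pos: [0.5943, -0.027, 0.0251]
tool_rot: [0.0, 0.999, 0.046, 0.0]
contact_force: [-0.7, -1.2, -1.7]
gripper_width: 0.312
t 5.925 [ 0.5943 -0.027   0.0251] yaw 5.3 Z [ 0.001 -0.    -1.   ] g 0.312 F [-0.7 -1.2 -1.7]
```

```bash
python3 -m pendant '[[[0,0,0,0,0,-0.003,0],[0,0,0,0,0,0,0],[0,0,0,0,0,0,0.6],[0,0,0,0,0,0,1],[0,0,0,0,0,0,1],[0,0,0,0,0,0,1],[0,0,0,0,0,0.04,1],[0,0,0,0,0,0.1,1],[0,0,0,0,0,0.15,1],[0,0,0,0,0,0.15,1],[0,0,0,-0.1305,0.131,0,1],[0,0,0,-0.1305,0.131,0,1],[0,0,0,-0.1305,0.131,0,1],[0,0,0,-0.1305,0.131,0,1],[0,0,0,0,0,0,1],[0,0,0,0,0,0,1]]]'; python3 -c "
from h import *
p=where();f=grab('wrist','w3.png');print(proj(f,(.4638,.1027,.045)))
g=grab('top');t=g['frame'][130:290,180:400]
o=np.zeros((400,640+0,3),np.uint8);cv2.imwrite('pics/m3.png',np.vstack([cv2.resize(f['frame'],(480,300)),cv2.resize(t,(480,300),interpolation=2)]))"
```

```text
time: 7.92
tool_pos: [0.4641, 0.1039, 0.1347]
tool_rot: [0.0, 0.999, 0.046, 0.001]
contact_force: [-0.3, -0.2, 0.2]
gripper_width: 1.002
t 7.925 [0.4641 0.1039 0.1347] yaw 5.3 Z [ 0.002 -0.    -1.   ] g 1.002 F [-0.3 -0.2  0.2]
[320.69168084 202.17615699]
```

View pics/m3.png

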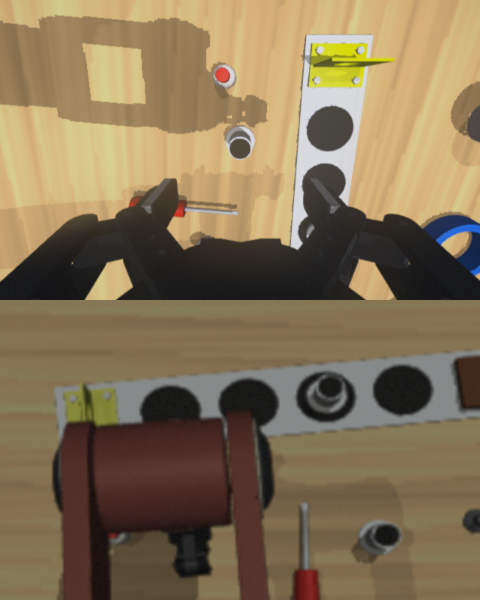

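The top view shows the 60 mm post upright and centred on pad 3. In the wrist view the 45 mm post is at about (320,196) full-frame, as predicted within the known ~2 mm bias. Next I'll pick it and carry it over pad 4.

```bash
python3 -m pendant '[[[0,0,0,0,0,-0.15,1],[0,0,0,0,0,-0.15,1],[0,0,0,0,0,-0.1,1],[0,0,0,0,0,-0.06,1],[0,0,0,0,0,-0.035,1],[0,0,0,0,0,0,1],[0,0,0,0,0,0,0],[0,0,0,0,0,0,0],[0,0,0,0,0,0,0],[0,0,0,0,0,0,0],[0,0,0,0,0,0,0],[0,0,0,0,0,0,0]]]' && python3 -m pendant '[[[0,0,0,0,0,0.1,0],[0,0,0,0,0,0.15,0],[0,0,0,0,0,0.15,0],[0,0,0,0.0915,-0.1383,0,0],[0,0,0,0.0915,-0.1383,0,0],[0,0,0,0.0915,-0.1383,0,0],[0,0,0,0.0915,-0.1383,0,0],[0,0,0,0.0915,-0.1383,0,0],[0,0,0,0.0915,-0.1383,0,0],[0,0,0,0,0,-0.1,0],[0,0,0,0,0,-0.1,0],[0,0,0,0,0,0,0],[0,0,0,0,0,0,0]]]'; python3 -c "
from h import *
p=where();f=grab('wrist','w4.png')
for q in [(p[0],p[1],p[2]-.011+.045),(.6013,-.1032,.007)]: print(proj(f,q))"
```

```text
time: 9.52
tool_pos: [0.4641, 0.1041, 0.0108]
tool_rot: [-0.0, 0.999, 0.046, 0.001]
contact_force: [-1.2, 1.0, 5.9]
gripper_width: 0.313
time: 11.15
tool_pos: [0.6008, -0.1034, 0.0604]
tool_rot: [0.0, 0.999, 0.046, 0.0]
contact_force: [0.0, 0.4, -1.0]
gripper_width: 0.312
t 11.15 [ 0.6008 -0.1034  0.0604] yaw 5.3 Z [ 0. -0. -1.] g 0.312 F [ 0.   0.4 -1. ]
[322.45935059 279.90950098]
[322.22968477 214.55990878]
```

View pics/w4.png

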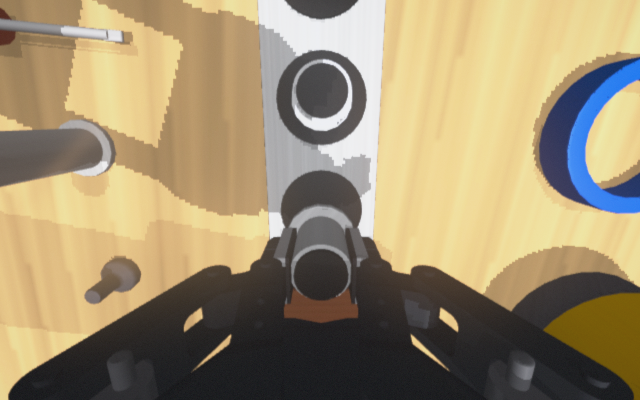

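The held 45 mm post (cap at (320,273)) lines up with pad 4 (about (321,211)) within 1 mm after the bias. The 60 mm post looks centred on pad 3 at (322,96). Next I'll lower it, release, and move above the 75 mm post.

```bash
python3 -m pendant '[[[0,0,0,0.002,0,-0.06,0],[0,0,0,0,0,-0.05,0],[0,0,0,0,0,-0.035,0],[0,0,0,0,0,-0.015,0],[0,0,0,0,0,-0.01,0],[0,0,0,0,0,0,0],[0,0,0,0,0,0,0],[0,0,0,0,0,0,0.6],[0,0,0,0,0,0,1],[0,0,0,0,0,0,1],[0,0,0,0,0,0,1]]]'; python3 -m pendant '[[[0,0,0,0,0,0.04,1],[0,0,0,0,0,0.12,1],[0,0,0,0,0,0.15,1],[0,0,0,0,0,0.15,1],[0,0,0,-0.1705,0.031,0,1],[0,0,0,-0.1705,0.031,0,1],[0,0,0,-0.1705,0.031,0,1],[0,0,0,-0.1705,0.031,0,1],[0,0,0,0,0,0,1],[0,0,0,0,0,0,1]]]'; python3 -c "
from h import *
p=where();f=grab('wrist','w5.png');print(proj(f,(.4305,-.0736,.075)))"
```

```text
time: 12.58
tool_pos: [0.6013, -0.1034, 0.0176]
tool_rot: [0.0, 0.999, 0.046, 0.0]
contact_force: [-0.1, 0.1, 0.7]
gripper_width: 1.0
time: 13.82
tool_pos: [0.4316, -0.0727, 0.1336]
tool_rot: [0.0, 0.999, 0.046, 0.001]
contact_force: [0.5, -0.1, -0.5]
gripper_width: 0.998
t 13.825 [ 0.4316 -0.0727  0.1336] yaw 5.3 Z [ 0.002 -0.001 -1.   ] g 0.998 F [ 0.5 -0.1 -0.5]
[319.70735837 213.27680652]
```

View pics/w5.png

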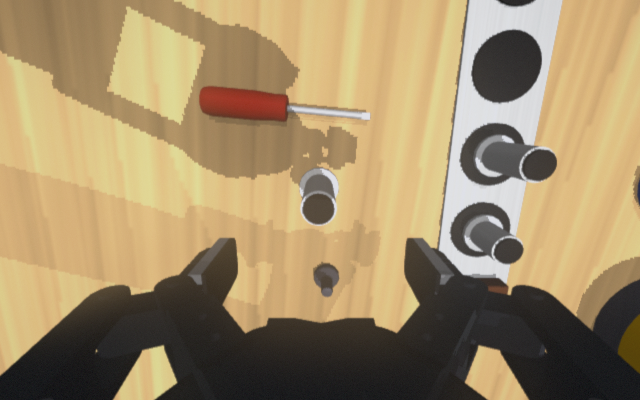

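The 75 mm post's cap is at (319,208), in line with the prediction. Both placed posts are standing on their pads, at (490,153) and (480,230). Next I'll pick this one.

```bash
python3 -m pendant '[[[0,0,0,0,0,-0.15,1],[0,0,0,0,0,-0.14,1],[0,0,0,0,0,-0.09,1],[0,0,0,0,0,-0.046,1],[0,0,0,0,0,0,1],[0,0,0,0,0,0,0],[0,0,0,0,0,0,0],[0,0,0,0,0,0,0],[0,0,0,0,0,0,0],[0,0,0,0,0,0,0],[0,0,0,0,0,0,0]]]' && python3 -m pendant '[[[0,0,0,0,0,0.1,0],[0,0,0,0,0,0.15,0],[0,0,0,0,0,0.15,0],[0,0,0,0.156,0.1244,0,0],[0,0,0,0.156,0.1244,0,0],[0,0,0,0.156,0.1244,0,0],[0,0,0,0.156,0.1244,0,0],[0,0,0,0,0,0,0],[0,0,0,0,0,-0.1,0],[0,0,0,0,0,-0.1,0],[0,0,0,0,0,0,0],[0,0,0,0,0,0,0]]]'; python3 -c "
from h import *
p=where();f=grab('wrist','w6.png')
for q in [(p[0],p[1],p[2]-.027+.075),(.587,.0519,.007)]: print(proj(f,q))"
```

```text
time: 15.25
tool_pos: [0.4314, -0.0727, 0.0269]
tool_rot: [0.0, 0.999, 0.046, 0.001]
contact_force: [-0.6, -0.4, 5.6]
gripper_width: 0.315
time: 16.75
tool_pos: [0.5867, 0.0517, 0.0766]
tool_rot: [0.0, 0.999, 0.046, 0.0]
contact_force: [-0.3, -0.5, -1.5]
gripper_width: 0.312
t 16.75 [0.5867 0.0517 0.0766] yaw 5.3 Z [ 0. -0. -1.] g 0.312 F [-0.3 -0.5 -1.5]
[322.8701921  299.70534154]
[321.92212085 207.77676212]
```

View pics/w6.png

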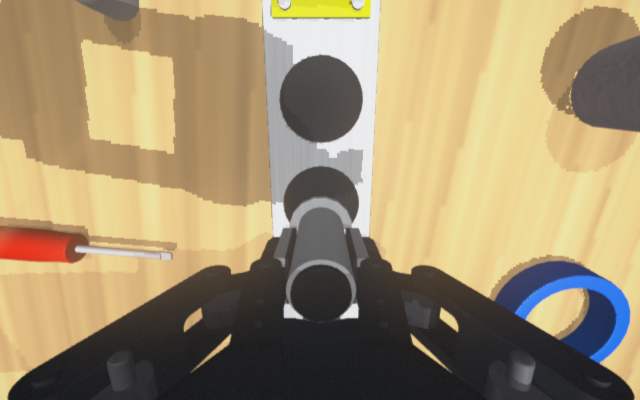

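The held 75 mm post (cap at (322,292)) is in line with pad 2 (about (321,203)) within 1 mm. Next I'll lower it, release, and go to the 90 mm post.

```bash
python3 -m pendant '[[[0,0,0,0.001,0,-0.06,0],[0,0,0,0,0,-0.05,0],[0,0,0,0,0,-0.035,0],[0,0,0,0,0,-0.015,0],[0,0,0,0,0,-0.01,0],[0,0,0,0,0,0,0],[0,0,0,0,0,0,0],[0,0,0,0,0,0,0.6],[0,0,0,0,0,0,1],[0,0,0,0,0,0,1],[0,0,0,0,0,0,1]]]'; python3 -m pendant '[[[0,0,0,0,0,0.04,1],[0,0,0,0,0,0.12,1],[0,0,0,0,0,0.16,1],[0,0,0,0,0,0.16,1],[0,0,0,-0.0814,-0.173,0,1],[0,0,0,-0.0814,-0.173,0,1],[0,0,0,-0.0814,-0.173,0,1],[0,0,0,-0.0814,-0.173,0,1],[0,0,0,-0.0814,-0.173,0,1],[0,0,0,-0.0814,-0.173,0,1],[0,0,0,-0.0814,-0.173,0,1],[0,0,0,-0.0814,-0.173,0,1],[0,0,0,0,0,0,1],[0,0,0,0,0,0,1]]]'; python3 -c "
from h import *
p=where();f=grab('wrist','w7.png');print(proj(f,(.4237,-.2954,.09)))"
```

```text
time: 18.18
tool_pos: [0.587, 0.052, 0.0336]
tool_rot: [0.0, 0.999, 0.046, 0.0]
contact_force: [0.3, -1.2, -0.5]
gripper_width: 1.0
time: 19.92
tool_pos: [0.4243, -0.2938, 0.154]
tool_rot: [-0.0, 0.999, 0.046, 0.0]
contact_force: [-0.2, 0.4, 0.8]
gripper_width: 1.001
t 19.925 [ 0.4243 -0.2938  0.154 ] yaw 5.3 Z [ 0.001  0.    -1.   ] g 1.001 F [-0.2  0.4  0.8]
[320.4644385 212.0370756]
```

View pics/w7.png

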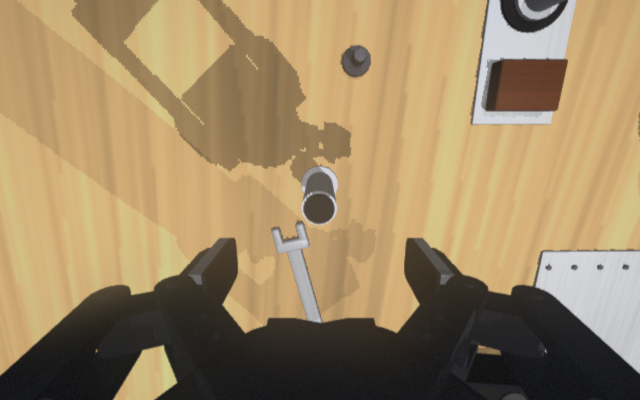

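The 90 mm post's cap is at (320,207), as predicted. The wrench is well below the grip height of 60 mm.

```bash
python3 -m pendant '[[[0,0,0,0,0,-0.16,1],[0,0,0,0,0,-0.15,1],[0,0,0,0,0,-0.1,1],[0,0,0,0,0,-0.042,1],[0,0,0,0,0,0,1],[0,0,0,0,0,0,0],[0,0,0,0,0,0,0],[0,0,0,0,0,0,0],[0,0,0,0,0,0,0],[0,0,0,0,0,0,0],[0,0,0,0,0,0,0]]]' && python3 -m pendant '[[[0,0,0,0,0,0.1,0],[0,0,0,0,0,0.2,0],[0,0,0,0,0,0.2,0],[0,0,0,0.0622,0.1695,0,0],[0,0,0,0.0622,0.1695,0,0],[0,0,0,0.0622,0.1695,0,0],[0,0,0,0.0622,0.1695,0,0],[0,0,0,0.0622,0.1695,0,0],[0,0,0,0.0622,0.1695,0,0],[0,0,0,0.0622,0.1695,0,0],[0,0,0,0.0622,0.1695,0,0],[0,0,0,0.0622,0.1695,0,0],[0,0,0,0.0622,0.1695,0,0],[0,0,0,0,0,0,0],[0,0,0,0,0,-0.15,0],[0,0,0,0,0,-0.15,0],[0,0,0,0,0,0,0],[0,0,0,0,0,0,0]]]'; python3 -c "
from h import *
p=where();f=grab('wrist','w8.png')
for q in [(p[0],p[1],p[2]-.041+.09),(.5798,.1296,.007)]: print(proj(f,q))"
```

```text
time: 21.35
tool_pos: [0.4244, -0.2944, 0.0413]
tool_rot: [0.0, 0.999, 0.046, 0.0]
contact_force: [-2.3, 0.7, 6.1]
gripper_width: 0.313
time: 23.6
tool_pos: [0.5802, 0.1293, 0.0916]
tool_rot: [0.0, 0.999, 0.046, 0.001]
contact_force: [0.4, 0.1, -0.9]
gripper_width: 0.31
t 23.6 [0.5802 0.1293 0.0916] yaw 5.3 Z [ 0.001  0.    -1.   ] g 0.31 F [ 0.4  0.1 -0.9]
[322.92379754 301.23930665]
[320.8768774  202.16967292]
```

View pics/w8.png

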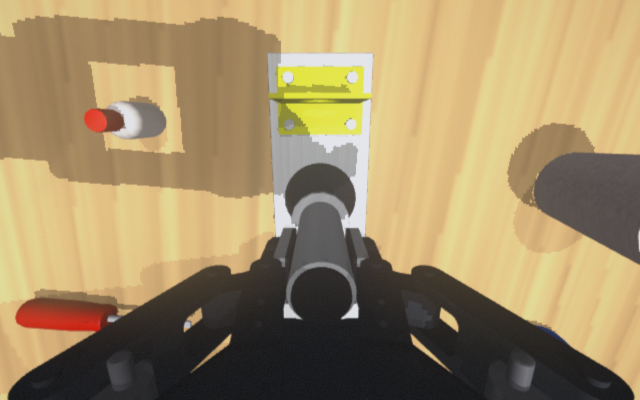

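The 90 mm post (cap at (322,293)) is in line with pad 1 (about (320,198)). Next I'll lower it, release, and retreat for the final check.

```bash
python3 -m pendant '[[[0,0,0,-0.001,0.001,-0.06,0],[0,0,0,0,0,-0.05,0],[0,0,0,0,0,-0.035,0],[0,0,0,0,0,-0.018,0],[0,0,0,0,0,-0.01,0],[0,0,0,0,0,0,0],[0,0,0,0,0,0,0],[0,0,0,0,0,0,0.6],[0,0,0,0,0,0,1],[0,0,0,0,0,0,1],[0,0,0,0,0,0,1]]]'; python3 -m pendant '[[[0,0,0,0,0,0.04,1],[0,0,0,0,0,0.12,1],[0,0,0,0,0,0.2,1],[0,0,0,0,0,0.2,1],[0,0,0,-0.1,0.15,0,1],[0,0,0,-0.1,0.15,0,1],[0,0,0,-0.1,0.15,0,1],[0,0,0,-0.1,0.15,0,1],[0,0,0,-0.1,0.15,0,1],[0,0,0,-0.1,0.15,0,1],[0,0,0,-0.1,0.15,0,1],[0,0,0,-0.1,0.15,0,1],[0,0,0,0,0,0,1],[0,0,0,0,0,0,1]]]'
cat > chk.py <<'E'
from h import *
p=where();f=grab('top');g=grab('scene')
im=f['frame'];s=g['frame']
for n,P,h in[('c90',(.5798,.1296),.097),('a75',(.587,.0519),.082),('d60',(.5942,-.0256),.067),('b45',(.6013,-.1032),.052)]:
    print(n,'pred cap: top',proj(f,(*P,h)).round(1),'scene',proj(g,(*P,h)).round(1))
a=cv2.resize(im[140:220,195:425],(800,278),interpolation=2);b=cv2.resize(s[140:250,215:410],(560,316),interpolation=2)
o=np.zeros((600,800,3),np.uint8);o[:278]=a;o[280:596,:560]=b
cv2.imwrite('pics/fin.png',cv2.convertScaleAbs(o,alpha=1.8))
E
python3 chk.py
```

```text
time: 25.02
tool_pos: [0.5794, 0.13, 0.0472]
tool_rot: [0.0, 0.999, 0.046, 0.0]
contact_force: [0.4, -0.4, -0.9]
gripper_width: 1.003
time: 26.78
tool_pos: [0.3796, 0.4299, 0.1878]
tool_rot: [-0.0, 0.999, 0.046, 0.0]
contact_force: [-0.0, -0.6, -0.1]
gripper_width: 0.998
t 26.775 [0.3796 0.4299 0.1878] yaw 5.3 Z [ 0.001  0.    -1.   ] g 0.998 F [-0.  -0.6 -0.1]
c90 pred cap: top [254.3 181.2] scene [348.5 198.1]
a75 pred cap: top [293.2 178.6] scene [318.9 195.7]
d60 pred cap: top [330.7 176. ] scene [291.3 193.4]
b45 pred cap: top [367.  173.6] scene [265.3 191.3]
```

View pics/fin.png

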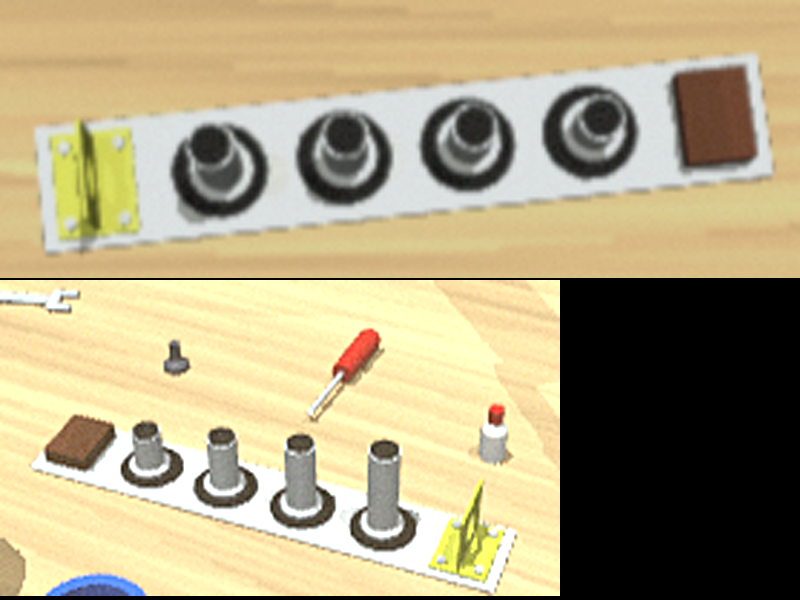

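The final picture shows all four posts upright and centred, descending in height from the bracket. For example, the 90 mm cap is at (255.4,181.4) against a predicted (254.3,181.2). Handing in.

```bash
python3 -c "
from h import *
where();print(manip.job_done())"
```

```text
t 26.875 [0.3801 0.4293 0.1876] yaw 5.2 Z [ 0. -0. -1.] g 1.001 F [ 0.6 -0.2 -1. ]
the job is handed in; nothing more can be done
None
```

All four posts are standing upright on the pads in height order: 90, 75, 60 and 45 mm, with the 90 mm post next to the yellow-green bracket. I left the blue look-alike alone and handed the job in at 26.9 s.

- **Centring:** in the final top and scene views all four posts look upright and centred. I compared only the 90 mm post with numbers: its cap was about 1 px (roughly 2 mm) from the predicted spot.
- **Robot clear:** the gripper was open, well away from the posts, and reading about 1 N or less.
- **Disagreement:** the wrist camera read about 2–3 mm higher in y than the top camera throughout. It did so for both posts and pads, so I treated it as calibration error.
- **Standing still:** I judged this from a single final image in each view, not from images taken over time.

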